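# Peel the top component tray off its nested stack and show it to the code reader

## Robot

A 7-joint arm with a two-finger parallel gripper is mounted at the origin on the work surface. World frame = base frame: x ahead of the robot, y to its left, z up, the work surface at z = 0. Lengths are in m, angles in degrees, forces in N, time in s.
With the tool pointing down it reaches from about 0.425 to 0.875 m from the base axis. Payload 4.7 kg.
Tool frame: the origin (TCP) lies at the very end of the fingers, on their centre line; the grasp point (between the pads) lies 19 mm behind it; z points along the fingers, y is the line along which they close (so a half turn about z gives the same grasp; the last joint's range is limited). The gripper opens to 87 mm and grips with 3 to 60 N. Pads are 19 mm wide; open, the fingers measure 117 mm over their backs; the gripper's body (75 mm by 190 mm) begins 51 mm behind the grasp point.
Start: joints at [-72.187, 18.392, -4.016, 83.108, 1.295, 78.541, -3.26], TCP at [0.19, 0.622, 0.223] pointing down, gripper open.
Joint ranges: [-163.93, 163.93], [-17.29, 119.83], [-79.2, 71.16], [3.27, 140.29], [-89.18, 269.18], [5.43, 117.66], [-154.24, 154.24]. Speed limits (degrees/s): [147.25, 147.25, 180, 180, 180, 180, 180].

## Interface

Orientations are given as [roll, pitch, yaw] about the fixed x, y, z axes, in that order (R = Rz(yaw) Ry(pitch) Rx(roll)).
In Python, from cell import get_obs, eyes, env gives the robot as it stands.
- The arm moves only by the tool servo_tool, never from a script. Its argument "series" is a list that holds one entry, the list of rows, each a list of 7 numbers: the shift along the tool's x, y, z in units of 300 mm (1.0 is 300 mm), then the turn, a rotation vector about the tool's x, y, z in units of pi rad (1.0 is pi rad), then the opening, from 0 (shut) to 1 (fully open). In form: [[[tx, ty, tz, wx, wy, wz, gripper], ...]]. A call has 1 to 12 rows; each row is the pose to reach, as a shift and turn from the pose commanded when the call began, along the tool's axes at that moment, turning the shorter way round; what a row does not reach only later rows make up. A row lasts 1/12 s, in which the tool goes at most 41.7 mm and 7.16 degrees, less where a joint would pass 70% of its speed; a pose out of reach is approached as far as the arm can. A call with a number of a shift or a turn outside -1 to 1 is refused whole. A call with a gripper value outside its range is refused whole. The fingers move at their own pace and stop on an object; "grip_force" is the grip in N (left out, the last holds). Time passes only in rows, so rows that repeat a pose let the fingers close. It gives the time, the measured TCP pose, the force, the opening and the grip force at its end, in the units of the state.
- get_obs(): the state, without advancing time (a new reading comes with each control period).
- eyes.read_camera(name): name is "side" or "top" or "wrist"; returns a dict with "frame" (420x560x3 uint8, red, green, blue), "depth" (420x560 float32, m along the optical axis (not along the pixel's ray), 0 where there is no reading), "fx", "fy", "cx", "cy" (pixels), "distortion" ([k1, k2, p1, p2, k3] as OpenCV has them; the pictures are not rectified), "origin" and "rotation" of the camera in the world; the wrist camera has in their place "mount" (4x4, takes a point from camera to tool coordinates, whose origin is the TCP and whose axes are the flange's). Camera axes: x right, y down, z forward; pixel columns grow to the right and rows downward; lengths in m; the calibration is good to about 2 mm. A picture is of the moment at which its call begins: read the wrist's pose just before it.
- env.sign_off(): hands the job in; it is judged then, once.
The state is a dict: "time_s": time; "qpos": joint angles; "joint_velocities": joint speeds; "effort": joint torques, N m; "tool_pos": TCP position; "tool_rot": TCP orientation; "force": force on the tool from outside, world axes, zero at the start; "wrist_torque": the same for the moment, N m; "grip_width": finger opening in m; "grasp_force": force on a finger pad.
Only numpy, scipy, OpenCV 4.12 (cv2) and the standard library are available. Lean on these libraries where they do the work, as an engineer would, in place of code of your own. Each camera call takes 0.05 s, during which the arm holds its last target. There are 200 camera calls.

## Task

Turn the clamp knob on the tray holder clockwise until it clicks over and its finger stands clear of the trays. Then take the top tray by its corner lug, lift that corner first so that the tray peels off while its far corner still rests on the stack, and lift it away without dragging up the trays beneath. Finish holding the tray still and roughly level in the air, centred above the code reader's window about a hand's breadth over it, touching nothing but the gripper; leave the other things on the bench where they are.

Things in the scene. Friction and masses are not known exactly. Their poses are not given: they have to be found in the camera images.
- holder: Fixed aluminium base plate (190 x 150 x 8 mm, plus a tongue to +y) with low steel fences (26 mm above the bench) around the tray stack; stands left or right on the bench, turned up to 20 degrees from the world axes. Origin on the bench under the centre of the stack, x along the trays' long side. A 34 mm column at (0, +110) mm carries the clamp.
- clamp (a joint): Clamp knob, vertical axis. 0 = clamped: its steel finger (16 mm wide, 64 mm from axis to end) points to the holder's -y, 2 mm over the top tray's long +y wall. Grows clockwise seen from above to a stop at 1.4 rad, where the finger points to -x, clear of the trays. A spring detent resists with up to 0.15 N m, is passed at 0.7 rad and then snaps on to the stop; short of 0.7 it springs back.
- clamp_grip (a point): On the knob's axis at grip height, 116 mm above the bench: in an upright black bar grip 13 mm thick and 50 mm long, from 96 to 130 mm above the bench, standing on the steel finger. The point's x axis is across the bar (the way to grip it), its y axis along the bar, -y towards the finger's end; it turns with the knob.
- tray: Top tray, grey, open, 150 (x) x 110 (y) x 26 mm tall, walls 9, floor 4 mm, 0.15 kg. Origin at the centre of its floor's underside, 60 mm above the bench at the start. A foot 126 x 86 mm reaches 16 mm down into the tray below (3 mm play), held by four sprung nubs near the corners, under 2 N each: pulled straight up, the stack comes along; tilted up about the far corner they let go in turn.
- tray_lug (a point): Middle of the graspable part of the corner lug, an upright tab at (-56, -36, +44) mm in the tray's frame. The tab is 10 mm thick, 30 mm long on the diagonal through the tray's centre, and stands 32 mm above the rim (18 mm below this point to 14 mm above it). Axes are the tray's: the tab's length runs along (-56, -36), its thickness along (-36, 56).
- tray_far (a point): Outer corner of the tray's underside diagonally opposite the lug, at (+75, +55, 0) mm in the tray's frame.
- stack: The trays beneath: two nested grey trays in one piece, 150 x 110 x 52 mm, about 0.5 kg, loose in the holder's fences. Origin at the centre of its underside, 8 mm above the bench; z up, axes as the tray's. The top tray sits on its rim, 52 mm above its origin. It must stay where it is.
- reader: Fixed white code reader, a low box 130 x 120 x 45 mm with a black window in its top. Origin on the bench under its centre.
- reader_window (a point): Centre of the reader's window, which looks straight up, 48 mm above the bench. The tray's origin is to be held over it.
- can_a: Bystander: standing aluminium capacitor can, 44 mm diameter, 65 mm tall, behind the holder. Origin at its foot.
- can_b: Bystander: standing aluminium capacitor can, 40 mm diameter, 55 mm tall, behind the reader. Origin at its foot.
- can_c: Bystander: standing aluminium capacitor can, 44 mm diameter, 65 mm tall. Origin at its foot.
- bracket: Bystander: small U bracket of sheet steel, 90 x 40 x 33 mm, beside the reader. Origin under its centre.
- tape: Bystander: roll of black tape lying flat, 90 mm diameter, 19 mm tall, beside the holder. Origin under its centre.
- driver: Bystander: screwdriver about 140 mm long lying on the bench beside the reader.
Things that resemble listed ones, but are neither listed nor needed, are in the scene too. What is shaped like the tray but red or turquoise is not meant.

How it is judged:
By the outcome, as a careful person would: the job done as asked, in the order asked, and still so for the second after the job is handed in, while the arm keeps its last pose, push and grip.
It also fails if it takes over 61 s, if anything falls off the work surface, if the arm or the gripper's body presses on something with over 40 N, if the wrist force passes 120 N, or if a joint passes its speed limit or range.

## Working session

There is one attempt and no reset: what is moved stays moved. The work goes in short steps, Python scripts to look and compute and a tool call to move; the robot and the scene stay as the last step left them, time stands still between calls to the robot, and variables do not carry over. Pictures are saved under pics/ and viewed, at most 10 in all, crops included, and the job is handed in when it is done.

Besides the shell and the picture viewer there is one more tool, called after ">>>" by a JSON object that holds its "name" and its "arguments". servo_tool: Moves the arm, as the interface text tells. Shifts and turns lie within -1 to 1; 1 stands for 300 mm of shift or pi rad of turn. Its arguments: {"type":"object","properties":{"series":{"type":"array"},"grip_force":{"type":"number"}},"required":["series"]}

```bash
mkdir -p pics; ls; cat > h.py <<'E'
import numpy as np, cv2
from scipy.spatial.transform import Rotation as R
from cell import get_obs, eyes, env
def cam(name):
    o=get_obs(); c=eyes.read_camera(name)
    if 'mount' in c:
        T=np.eye(4); T[:3,:3]=R.from_euler('xyz',o['tool_rot'],degrees=True).as_matrix(); T[:3,3]=o['tool_pos']
        M=T@np.array(c['mount']); c['origin']=M[:3,3]; c['rotation']=M[:3,:3]
    c['K']=np.array([[c['fx'],0,c['cx']],[0,c['fy'],c['cy']],[0,0,1.]]); c['origin']=np.array(c['origin']); c['rotation']=np.array(c['rotation'])
    return c
def rays(c,uv):
    p=cv2.undistortPoints(np.array(uv,float).reshape(-1,1,2),c['K'],np.array(c['distortion'],float)).reshape(-1,2)
    return np.c_[p,np.ones(len(p))]@c['rotation'].T
def onplane(c,uv,z):
    d=rays(c,uv); return c['origin']+d*((z-c['origin'][2])/d[:,2])[:,None]
def cloud(c):
    h,w=c['depth'].shape; v,u=np.mgrid[:h,:w]; uv=np.c_[u.ravel(),v.ravel()]
    return (c['origin']+rays(c,uv)*c['depth'].reshape(-1,1)).reshape(h,w,3)
def save(c,n): cv2.imwrite('pics/'+n+'.png',c['frame'][:,:,::-1])
E
python3 - <<'E'
from h import *
print(get_obs())
for n in('top','side'):
    c=cam(n); save(c,n+'0'); np.savez('/tmp/'+n,**{k:v for k,v in c.items()})
    print(n,c['origin'],c['rotation'].round(3).tolist(),c['fx'],(c['depth']>0).mean())
E
```

```text
pics
{'time_s': 0.0, 'qpos': array([-72.18864284,  18.43823394,  -4.01744058,  83.17539853,
         1.29399102,  78.54233158,  -3.25938393]), 'joint_velocities': array([ 0.07419166,  0.0102987 , -0.06041685, -0.03794311,  0.0126591 ,
       -0.09509201, -0.06206598]), 'effort': array([ 2.49909465e-05, -4.91291821e+01, -4.04321887e-01, -3.12515116e+01,
       -6.40980061e-02,  4.40289569e-02,  1.86002562e-04]), 'tool_pos': array([0.18993661, 0.62103513, 0.2214668 ]), 'tool_rot': array([-1.79889235e+02,  4.29694624e-03,  1.63000634e+02]), 'force': array([0.22188187, 0.23703849, 1.23416035]), 'wrist_torque': array([-0.0556668 ,  0.00540247, -0.01955979]), 'grasp_force': 0.0, 'grip_width': 0.08664676768198122}
top [0.31259128 0.0233682  1.12791604] [-171.963, -0.007, -91.414] 444.4015491993783 0.9959778911564626
side [ 0.10601125 -0.7084108   0.96418204] [-136.025, 0.311, -27.661] 459.31609933474186 0.9961352040816327
```

```bash
sed -i "s/c\['rotation'\]=np.array(c\['rotation'\])/c['rotation']=np.array(c['rotation']) if np.ndim(c['rotation'])==2 else R.from_euler('xyz',c['rotation'],degrees=True).as_matrix()/" h.py
python3 - <<'E'
from h import *
for n in('top','side'):
    c=cam(n); P=cloud(c); np.savez('/tmp/'+n,P=P,f=c['frame'])
    z=P[...,2]; print(n,np.percentile(z,[1,10,25,50,75,99]).round(3))
    if n=='top':
        hsv=cv2.cvtColor(c['frame'],cv2.COLOR_RGB2HSV)
        for lo,hi in((.025,.055),(.055,.075),(.08,.095),(.1,.125),(.125,.14)):
            m=((z>lo)&(z<hi)&(P[...,0]>.2)).astype(np.uint8)
            k,l,s,ce=cv2.connectedComponentsWithStats(m)
            for i in range(1,k):
                if s[i,4]>25:
                    q=P[l==i]; print(lo,hi,'px',ce[i].round(),s[i,4],'xyz',np.median(q,0).round(3),'col',np.median(c['frame'][l==i],0))
E
```

```text
top [-0.696 -0.005 -0.002  0.001  0.018  0.226]
0.025 0.055 px [393.  47.] 388 xyz [ 0.923 -0.293  0.041] col [ 7. 23. 51.]
0.025 0.055 px [457.  51.] 506 xyz [ 0.885 -0.46   0.046] col [10. 25. 54.]
0.025 0.055 px [323.  45.] 320 xyz [ 0.923 -0.103  0.042] col [ 8. 23. 50.]
0.025 0.055 px [436.  79.] 433 xyz [ 0.772 -0.359  0.04 ] col [ 7. 23. 52.]
0.025 0.055 px [245.  46.] 334 xyz [0.923 0.113 0.04 ] col [ 6. 21. 49.]
0.025 0.055 px [376.  85.] 336 xyz [ 0.768 -0.216  0.04 ] col [ 7. 22. 50.]
0.025 0.055 px [387.  51.] 50 xyz [ 0.883 -0.261  0.051] col [81.  80.5 93.5]
0.025 0.055 px [313.  60.] 254 xyz [ 0.871 -0.058  0.051] col [104.  108.5 116. ]
0.025 0.055 px [176.  96.] 462 xyz [0.759 0.28  0.038] col [34. 35. 35.]
0.025 0.055 px [392.  66.] 60 xyz [ 0.839 -0.265  0.052] col [110. 116. 121.]
0.025 0.055 px [449.  70.] 116 xyz [ 0.833 -0.431  0.051] col [ 88.5  92.5 102.5]
0.025 0.055 px [324.  67.] 34 xyz [ 0.841 -0.093  0.052] col [ 99.  100.5 109. ]
0.025 0.055 px [373.  69.] 76 xyz [ 0.835 -0.219  0.051] col [ 98.5 100.  100.5]
0.025 0.055 px [320.  96.] 213 xyz [ 0.768 -
[... 6090 characters left out ...]
 96.]
0.1 0.125 px [ 93. 191.] 206 xyz [0.52  0.469 0.108] col [ 6. 20. 46.]
0.1 0.125 px [ 19. 182.] 671 xyz [0.559 0.685 0.113] col [ 7. 21. 47.]
0.1 0.125 px [170. 198.] 57 xyz [0.495 0.283 0.112] col [26. 25. 26.]
0.1 0.125 px [233. 209.] 63 xyz [0.466 0.137 0.118] col [118. 115. 108.]
0.1 0.125 px [ 47. 226.] 122 xyz [0.437 0.577 0.112] col [ 9. 28. 59.]
0.1 0.125 px [ 56. 300.] 358 xyz [0.267 0.546 0.113] col [ 8. 21. 38.]
0.125 0.14 px [ 60. 189.] 732 xyz [0.531 0.506 0.129] col [ 32.  73. 143.]
0.125 0.14 px [166. 196.] 122 xyz [0.499 0.289 0.13 ] col [38. 36. 36.]
0.125 0.14 px [ 51. 300.] 209 xyz [0.268 0.547 0.132] col [ 9. 21. 38.]
side [-0.618 -0.131 -0.002  0.001  0.097  0.694]
```

View pics/top0.png

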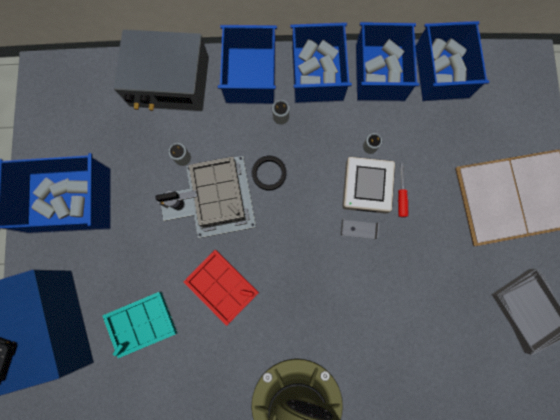

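View pics/side0.png

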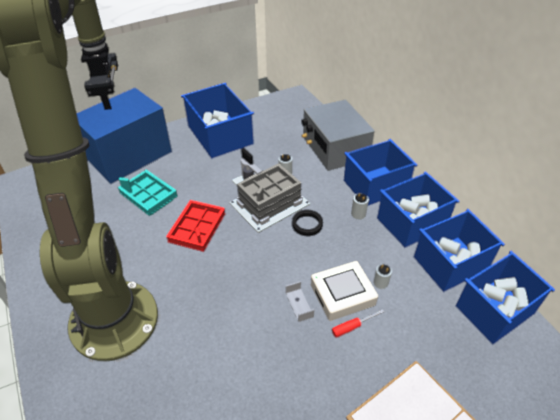

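```bash
python3 - <<'E'
from h import *
for n in('top','side'):
    d=np.load('/tmp/'+n+'.npz'); P=d['P']; x,y,z=P[...,0],P[...,1],P[...,2]
    b=(x>.4)&(x<.64)&(y>.09)&(y<.36)
    def rect(m,t):
        q=P[m].astype(np.float32); r=cv2.minAreaRect(q[:,:2].copy()); print(n,t,len(q),np.array(r[0]).round(4),np.array(r[1]).round(4),round(r[2],2),'z',np.median(q[:,2]).round(4))
    rect(b&(z>.080)&(z<.090)&(y<.245),'rim')
    rect(b&(z>.112)&(y<.2),'lug')
    rect(b&(z>.1)&(y>.25)&(y<.33),'bar'); rect(b&(z>.124)&(y>.25)&(y<.33),'bartop')
    f=d['f'].astype(int)
    r=(x>.44)&(x<.62)&(y<-.11)&(y>-.27)&(z>.035)
    rect(r,'reader')
    rect(r&(z>.044)&(f.sum(2)<400),'win')
    rect(r&(z<.0465)&(z>.043)&(f.sum(2)>500),'readertop')
f=np.load('/tmp/top.npz')['f']
cv2.imwrite('pics/crop0.png',cv2.resize(f[140:250,145:265],None,fx=5,fy=5,interpolation=cv2.INTER_CUBIC)[:,:,::-1])
E
```

```text
top rim 761 [0.5167 0.1857] [0.1513 0.1165] 9.5 z 0.0855
top lug 57 [0.4677 0.138 ] [0.0293 0.0099] 44.03 z 0.1179
top bar 181 [0.4995 0.2878] [0.0134 0.0542] 8.8 z 0.1281
top bartop 126 [0.4992 0.29  ] [0.0131 0.0497] 8.06 z 0.1295
top reader 2464 [ 0.5202 -0.194 ] [0.1215 0.1574] 82.9 z 0.0456
top win 968 [ 0.5249 -0.1838] [0.0981 0.1072] 82.64 z 0.0475
top readertop 664 [ 0.5338 -0.1954] [0.1128 0.1226] 82.67 z 0.0448
side rim 485 [0.52   0.1809] [0.1522 0.1156] 9.13 z 0.0847
side lug 34 [0.47   0.1347] [0.0317 0.0099] 43.11 z 0.1161
side bar 127 [0.5011 0.2884] [0.016  0.0531] 10.23 z 0.1216
side bartop 58 [0.5017 0.2885] [0.0148 0.0531] 10.23 z 0.1294
side reader 2162 [ 0.5359 -0.1979] [0.122  0.1305] 83.68 z 0.0448
side win 72 [ 0.5353 -0.1997] [0.0708 0.0815] 81.39 z 0.0461
side readertop 1042 [ 0.5361 -0.1985] [0.1172 0.1279] 83.27 z 0.0448
```

View pics/crop0.png

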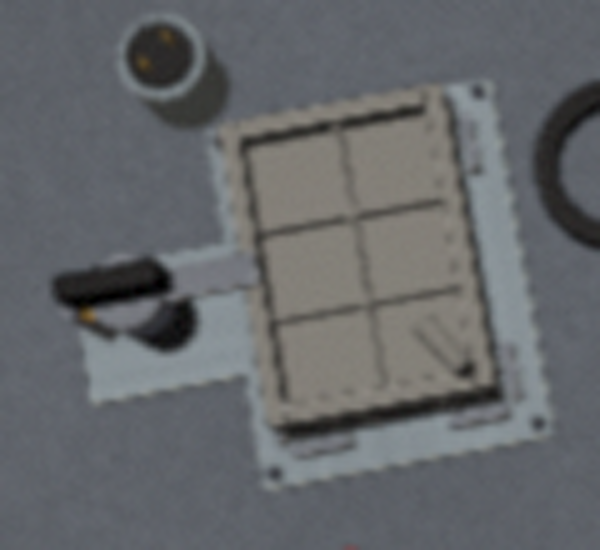

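```bash
cat >> h.py <<'E'
def plan(pos,rot):
    """row units (tool axes) from measured pose to the world target"""
    o=get_obs(); R0=R.from_euler('xyz',o['tool_rot'],degrees=True); Rt=R.from_euler('xyz',rot,degrees=True) if not isinstance(rot,R) else rot
    return (R0.inv().apply(np.array(pos)-o['tool_pos'])/.3).round(3), ((R0.inv()*Rt).as_rotvec()/np.pi).round(3)
E
python3 - <<'E'
from h import *
for p,r in (((.19,.621,.30),(180,0,163)),((.5003,.2893,.30),(180,0,99.3)),((.5003,.2893,.18),(180,0,99.3))): print(plan(p,r))
P=np.load('/tmp/top.npz')['P']; m=(P[...,1]>.5)&(P[...,0]<.32)&(P[...,0]>.05); print(np.percentile(P[m][:,2],[50,90,99]))
E
```

```text
(array([-0.   , -0.001, -0.26 ]), array([-0.,  0., -0.]))
(array([-1.313, -0.756, -0.259]), array([-0.   ,  0.   ,  0.354]))
(array([-1.312, -0.756,  0.141]), array([-0.   ,  0.   ,  0.354]))
[0.17583349 0.1815882  0.33254083]
```

>>> {"name": "servo_tool", "arguments": {"series": [[[0,0,-0.26,0,0,0,1],[0,0,-0.26,0,0,0,1],[0,0,-0.26,0,0,0,1],[-0.95,-0.55,-0.26,0,0,0.354,1],[-0.95,-0.55,-0.26,0,0,0.354,1],[-0.95,-0.55,-0.26,0,0,0.354,1],[-0.95,-0.55,-0.26,0,0,0.354,1],[-0.95,-0.55,-0.26,0,0,0.354,1],[-0.95,-0.55,-0.26,0,0,0.354,1],[-0.95,-0.55,-0.26,0,0,0.354,1],[-0.95,-0.55,-0.26,0,0,0.354,1],[-0.95,-0.55,-0.26,0,0,0.354,1]]], "grip_force": 30}}

```text
time_s: 1.2
tool_pos: [0.4218, 0.3717, 0.301]
tool_rot: [179.8, 0.2, 98.1]
force: [0.8, -2.0, 0.8]
grip_width: 0.0865
grasp_force: 0.0
```

```bash
python3 - <<'E'
from h import *
print(get_obs()['tool_pos'],get_obs()['tool_rot'],plan((.5003,.2893,.23),(180,0,99.3)))
E
```

```text
[0.4218337  0.37172562 0.30100324] [179.77989773   0.21868599  98.11727526] (array([-0.308,  0.219,  0.239]), array([ 0.001,  0.001, -0.007]))
```

>>> {"name": "servo_tool", "arguments": {"series": [[[-0.308,0.219,0.1,0,0,0,1],[-0.308,0.219,0.1,0,0,0,1],[-0.308,0.219,0.1,0,0,0,1],[-0.308,0.219,0.23,0,0,0,1],[-0.308,0.219,0.23,0,0,0,1],[-0.308,0.219,0.23,0,0,0,1],[-0.308,0.219,0.23,0,0,0,1]]]}}

```text
time_s: 1.78
tool_pos: [0.4938, 0.3014, 0.2329]
tool_rot: [180.0, -0.1, 99.4]
force: [0.3, 0.4, -0.2]
grip_width: 0.0871
grasp_force: 0.0
```

```bash
python3 - <<'E'
from h import *
c=cam('wrist'); save(c,'w0'); P=cloud(c); x,y,z=P[...,0],P[...,1],P[...,2]
def rect(m,t):
    q=P[m].astype(np.float32); r=cv2.minAreaRect(q[:,:2].copy()); print(t,len(q),np.array(r[0]).round(4),np.array(r[1]).round(4),round(r[2],2),'z',np.median(q[:,2]).round(4))
b=(abs(x-.5)<.06)&(abs(y-.289)<.06)
if (b&(z>.12)).sum()>9: rect(b&(z>.124)&(z<.136),'bartop')
m=(abs(x-.469)<.04)&(abs(y-.137)<.04)&(z>.112)&(z<.125)
if m.sum()>9: rect(m,'lug')
print(get_obs()['tool_pos'],get_obs()['tool_rot'],plan((.5003,.2893,.101),(180,0,99.3)))
E
```

```text
bartop 884 [0.5026 0.2916] [0.0123 0.049 ] 9.44 z 0.1293
[0.4941555  0.30180635 0.23359274] [ 1.79861715e+02 -1.06960224e-01  9.94203469e+01] (array([-0.045,  0.012,  0.442]), array([ 0.001, -0.001,  0.001]))
```

View pics/w0.png

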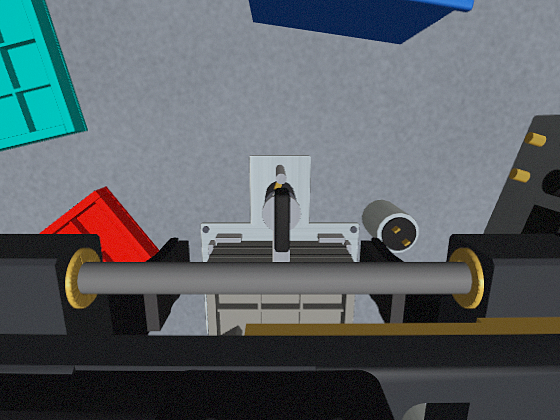

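>>> {"name": "servo_tool", "arguments": {"series": [[[-0.042,0.017,0.1,0,0,0,1],[-0.042,0.017,0.2,0,0,0,1],[-0.042,0.017,0.3,0,0,0,1],[-0.042,0.017,0.38,0,0,0,1],[-0.042,0.017,0.435,0,0,0,1],[-0.042,0.017,0.435,0,0,0,1],[-0.042,0.017,0.435,0,0,0,1]]]}}

```text
time_s: 2.42
tool_pos: [0.5013, 0.2897, 0.1023]
tool_rot: [179.9, -0.0, 99.4]
force: [1.1, -0.4, 0.0]
grip_width: 0.0868
grasp_force: 0.0
```

>>> {"name": "servo_tool", "arguments": {"series": [[[0,0,0,0,0,0,0],[0,0,0,0,0,0,0],[0,0,0,0,0,0,0],[0,0,0,0,0,0,0],[0,0,0,0,0,0,0],[0,0,0,0,0,0,0],[0,0,0,0,0,0,0],[0,0,0,0,0,0,0]]]}}

```text
time_s: 3.08
tool_pos: [0.5012, 0.2882, 0.1011]
tool_rot: [180.0, -0.0, 99.3]
force: [-0.0, -0.4, -1.1]
grip_width: 0.0416
grasp_force: 0.0
```

>>> {"name": "servo_tool", "arguments": {"series": [[[0,0,0,0,0,0,0],[0,0,0,0,0,0,0],[0,0,0,0,0,0,0],[0,0,0,0,0,0,0],[0,0,0,0,0,0,0],[0,0,0,0,0,0,0],[0,0,0,0,0,0,0],[0,0,0,0,0,0,0]]]}}

```text
time_s: 3.75
tool_pos: [0.5023, 0.2884, 0.1011]
tool_rot: [179.9, -0.0, 99.3]
force: [5.2, 1.1, -4.4]
grip_width: 0.0127
grasp_force: 30.0
```

>>> {"name": "servo_tool", "arguments": {"series": [[[0,0,0,0,0,0.03,0],[0,0,0,0,0,0.06,0],[0,0,0,0,0,0.09,0],[0,0,0,0,0,0.12,0],[0,0,0,0,0,0.15,0],[0,0,0,0,0,0.18,0],[0,0,0,0,0,0.21,0],[0,0,0,0,0,0.24,0],[0,0,0,0,0,0.24,0]]]}}

```text
time_s: 4.5
tool_pos: [0.5012, 0.2885, 0.1011]
tool_rot: [-180.0, -0.0, 55.9]
force: [3.2, 1.7, -2.3]
grip_width: 0.0124
grasp_force: 30.0
```

>>> {"name": "servo_tool", "arguments": {"series": [[[0,0,0,0,0,0.03,0],[0,0,0,0,0,0.06,0],[0,0,0,0,0,0.09,0],[0,0,0,0,0,0.12,0],[0,0,0,0,0,0.15,0],[0,0,0,0,0,0.18,0],[0,0,0,0,0,0.2,0],[0,0,0,0,0,0.2,0],[0,0,0,0,0,0.2,0]]]}}

```text
time_s: 5.25
tool_pos: [0.5007, 0.2893, 0.1011]
tool_rot: [-179.9, 0.0, 20.3]
force: [0.9, 4.4, -2.0]
grip_width: 0.013
grasp_force: 30.0
```

>>> {"name": "servo_tool", "arguments": {"series": [[[0,0,0,0,0,0,1],[0,0,0,0,0,0,1],[0,0,0,0,0,0,1],[0,0,0,0,0,0,1],[0,0,0,0,0,0,1],[0,0,0,0,0,0,1],[0,0,0,0,0,0,1],[0,0,0,0,0,0,1],[0,0,-0.15,0,0,0,1],[0,0,-0.3,0,0,0,1],[0,0,-0.4,0,0,0,1],[0,0,-0.4,0,0,0,1]]]}}

```text
time_s: 6.25
tool_pos: [0.5052, 0.2902, 0.2296]
tool_rot: [-179.8, -0.7, 20.1]
force: [1.4, 1.2, 0.6]
grip_width: 0.0829
grasp_force: 0.0
```

```bash
python3 - <<'E'
from h import *
for n in('wrist','top'):
    c=cam(n); P=cloud(c); x,y,z=P[...,0],P[...,1],P[...,2]
    if n=='top': cv2.imwrite('pics/crop1.png',cv2.resize(c['frame'][130:250,135:265],None,fx=4,fy=4)[:,:,::-1])
    def rect(m,t):
        if m.sum()<9: return
        q=P[m].astype(np.float32); r=cv2.minAreaRect(q[:,:2].copy()); print(n,t,len(q),np.array(r[0]).round(4),np.array(r[1]).round(4),round(r[2],2),'z',np.median(q[:,2]).round(4))
    b=(abs(x-.5)<.06)&(abs(y-.289)<.06)
    rect(b&(z>.124)&(z<.136),'bartop')
    rect((abs(x-.469)<.04)&(abs(y-.137)<.04)&(z>.112)&(z<.125),'lug')
print(get_obs()['tool_pos'],get_obs()['tool_rot'])
for h in (.2,.091): print(plan((.4688,.1370,h),(180,0,42.3)))
E
```

```text
wrist bartop 955 [0.5028 0.2907] [0.0492 0.013 ] 19.77 z 0.1292
top bartop 116 [0.4971 0.2888] [0.0449 0.0141] 19.66 z 0.1291
top lug 59 [0.4675 0.1379] [0.0291 0.0099] 44.09 z 0.1174
[0.50224837 0.28877295 0.22308893] [-179.91342287   -0.22296239   20.07924183]
(array([-0.279,  0.437,  0.075]), array([-0.   , -0.001, -0.123]))
(array([-0.28 ,  0.438,  0.439]), array([-0.   , -0.001, -0.123]))
```

View pics/crop1.png

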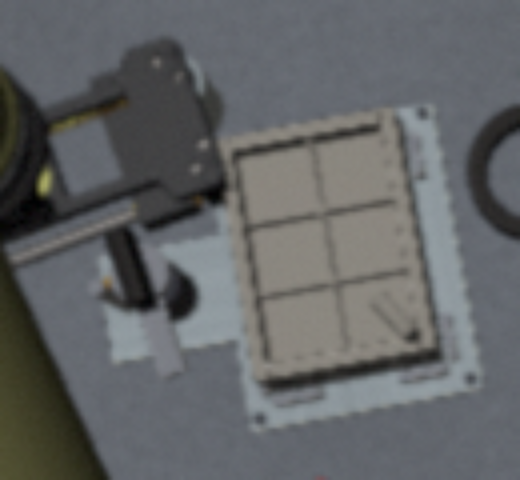

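>>> {"name": "servo_tool", "arguments": {"series": [[[-0.28,0.438,0,0,0,-0.123,1],[-0.28,0.438,0,0,0,-0.123,1],[-0.28,0.438,0,0,0,-0.123,1],[-0.28,0.438,0,0,0,-0.123,1],[-0.28,0.438,0,0,0,-0.123,1],[-0.28,0.438,0,0,0,-0.123,1],[-0.28,0.438,0,0,0,-0.123,1],[-0.28,0.438,0,0,0,-0.123,1]]]}}

```text
time_s: 7.02
tool_pos: [0.467, 0.1374, 0.2203]
tool_rot: [-180.0, 0.1, 42.3]
force: [0.2, -0.3, -0.4]
grip_width: 0.0869
grasp_force: 0.0
```

```bash
python3 - <<'E'
from h import *
c=cam('wrist'); P=cloud(c); x,y,z=P[...,0],P[...,1],P[...,2]
def rect(m,t):
        if m.sum()<9: return
        q=P[m].astype(np.float32); r=cv2.minAreaRect(q[:,:2].copy()); print(t,len(q),np.array(r[0]).round(4),np.array(r[1]).round(4),round(r[2],2),'z',np.median(q[:,2]).round(4))
rect((abs(x-.469)<.04)&(abs(y-.137)<.04)&(z>.112)&(z<.125),'lug')
save(c,'w1')
print(get_obs()['tool_pos'],get_obs()['tool_rot'])
print(plan((.4695,.1370,.092),(180,0,42.3)))
E
```

```text
lug 472 [0.4711 0.1377] [0.0295 0.0098] 42.67 z 0.1173
[0.46711176 0.13735089 0.22038838] [1.79993283e+02 7.08547743e-02 4.23429272e+01]
(array([0.006, 0.006, 0.428]), array([0., 0., 0.]))
```

View pics/w1.png

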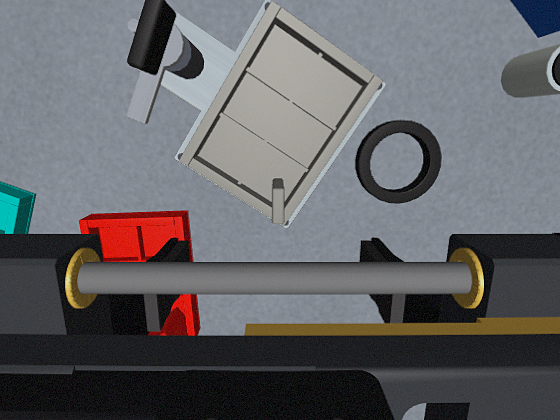

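>>> {"name": "servo_tool", "arguments": {"series": [[[0.01,0.006,0.1,0,0,0,1],[0.01,0.006,0.2,0,0,0,1],[0.01,0.006,0.3,0,0,0,1],[0.01,0.006,0.38,0,0,0,1],[0.01,0.006,0.428,0,0,0,0.3],[0.01,0.006,0.428,0,0,0,0.3],[0.01,0.006,0.428,0,0,0,0.3],[0.01,0.006,0.428,0,0,0,0.3],[0.01,0.006,0.428,0,0,0,0.3],[0.01,0.006,0.428,0,0,0,0.3],[0.01,0.006,0.428,0,0,0,0.3],[0.01,0.006,0.428,0,0,0,0.3]]], "grip_force": 45}}

```text
time_s: 8.07
tool_pos: [0.4712, 0.1369, 0.0933]
tool_rot: [180.0, -0.1, 42.2]
force: [0.7, 0.5, -0.2]
grip_width: 0.0416
grasp_force: 0.0
```

```bash
python3 - <<'E'
from h import *
o=get_obs(); print(o['tool_pos'],o['tool_rot'],o['grip_width'])
print(plan((.4695,.1370,.092),(180,0,42.3)))
E
```

```text
[0.47123649 0.13693072 0.09331855] [ 1.79996083e+02 -7.88746822e-02  4.22207550e+01] 0.04157967894357672
(array([-0.004, -0.004,  0.004]), array([ 0., -0., -0.]))
```

>>> {"name": "servo_tool", "arguments": {"series": [[[0,0,0.01,0,0,0,0],[0,0,0.01,0,0,0,0],[0,0,0.01,0,0,0,0],[0,0,0.01,0,0,0,0],[0,0,0.01,0,0,0,0],[0,0,0.01,0,0,0,0],[0,0,0.01,0,0,0,0],[0,0,0.01,0,0,0,0],[0,0,0.01,0,0,0,0],[0,0,0.01,0,0,0,0]]], "grip_force": 45}}

```text
time_s: 8.9
tool_pos: [0.4708, 0.1367, 0.0896]
tool_rot: [-180.0, -0.0, 42.2]
force: [-0.3, -0.1, 0.1]
grip_width: 0.0096
grasp_force: 45.0
```

```bash
python3 - <<'E'
from h import *
o=get_obs(); print(o['tool_pos'],o['tool_rot'],o['grip_width'],o['force'])
T0=np.array(o['tool_pos']); R0=R.from_euler('xyz',o['tool_rot'],degrees=True)
Y=R.from_euler('z',9.4,degrees=True); C=np.array([.5195,.182,.060])
piv=C+Y.apply([.075,.055,0]); d=piv-T0; d[2]=0; d/=np.linalg.norm(d); ax=np.cross(d,[0,0,1]); ax=-ax
print('piv',piv)
for a in (2,4,6,8,10,12,14):
    best=None
    for s in(1,-1):
        Q=R.from_rotvec(s*ax*np.radians(a)); p=piv+Q.apply(T0-piv)
        if p[2]>T0[2]: print(a,(R0.inv().apply(p-T0)/.3).round(4),(R0.inv()*(Q*R0)).as_rotvec().round(4)/np.pi)
E
```

```text
[0.47083251 0.13667595 0.08963945] [-1.79999864e+02 -8.21730112e-04  4.22180540e+01] 0.009573222229910932 [-0.3225529  -0.12319782  0.06837983]
piv [0.58450998 0.24851092 0.06      ]
2 [ 0.0038 -0.0002 -0.0185] [-0.00044563 -0.01110902  0.        ]
4 [ 0.0082 -0.0003 -0.0368] [-0.00089127 -0.02221803  0.        ]
6 [ 0.0132 -0.0005 -0.055 ] [-0.0013369  -0.03329521  0.        ]
8 [ 0.0189 -0.0008 -0.073 ] [-0.00178254 -0.04440423  0.        ]
10 [ 0.0252 -0.001  -0.0908] [-0.00222817 -0.05551324  0.        ]
12 [ 0.0321 -0.0013 -0.1084] [-0.00270563 -0.06662226  0.        ]
14 [ 0.0397 -0.0016 -0.1257] [-0.00315127 -0.07769944  0.        ]
```

>>> {"name": "servo_tool", "arguments": {"series": [[[0.0019,-0.0001,-0.0093,-0.0002,-0.0056,0,0],[0.0038,-0.0002,-0.0185,-0.0004,-0.0111,0,0],[0.006,-0.0002,-0.0277,-0.0007,-0.0167,0,0],[0.0082,-0.0003,-0.0368,-0.0009,-0.0222,0,0],[0.0107,-0.0004,-0.0459,-0.0011,-0.0278,0,0],[0.0132,-0.0005,-0.055,-0.0013,-0.0333,0,0],[0.016,-0.0006,-0.064,-0.0016,-0.0389,0,0],[0.0189,-0.0008,-0.073,-0.0018,-0.0444,0,0],[0.022,-0.0009,-0.0819,-0.002,-0.05,0,0],[0.0252,-0.001,-0.0908,-0.0022,-0.0555,0,0],[0.0321,-0.0013,-0.1084,-0.0027,-0.0666,0,0],[0.0321,-0.0013,-0.1084,-0.0027,-0.0666,0,0]]]}}

```text
time_s: 9.9
tool_pos: [0.4793, 0.1439, 0.1233]
tool_rot: [179.4, 12.0, 42.2]
force: [0.2, -2.1, -1.6]
grip_width: 0.0102
grasp_force: 45.0
```

```bash
python3 - <<'E'
from h import *
o=get_obs(); print(o['tool_pos'],o['tool_rot'],o['grip_width'],o['force'])
c=cam('side'); cv2.imwrite('pics/s1.png',cv2.resize(c['frame'][130:260,210:350],None,fx=4,fy=4,interpolation=cv2.INTER_CUBIC)[:,:,::-1])
E
```

```text
[0.47928282 0.14387245 0.12325362] [179.37924319  12.01882929  42.17669455] 0.010183335942637041 [ 0.19847163 -2.0513765  -1.59565224]
```

View pics/s1.png

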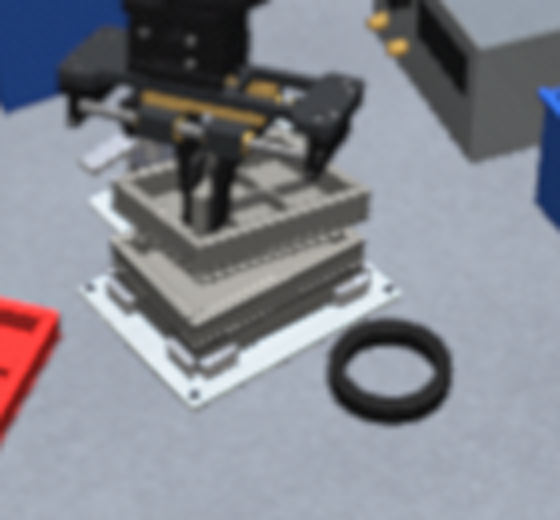

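```bash
python3 - <<'E'
from h import *
o=get_obs(); T0=np.array(o['tool_pos']); R0=R.from_euler('xyz',o['tool_rot'],degrees=True)
piv=np.array([.5845,.2485,.06]); r=R0*R.from_rotvec(np.array([-.0027,-.0666,0])*np.pi*4/12)*R0.inv()
p=piv+r.apply(T0-piv)
print((R0.inv().apply(p-T0)/.3).round(4))
for h in (.02,.05,.12): print(h,(R0.inv().apply(p+[0,0,h]-T0)/.3).round(4))
E
```

```text
[ 0.0084 -0.0003 -0.0367]
0.02 [-0.0055  0.0004 -0.1019]
0.05 [-0.0262  0.0014 -0.1997]
0.12 [-0.0746  0.0039 -0.428 ]
```

>>> {"name": "servo_tool", "arguments": {"series": [[[0.004,0,-0.018,-0.0005,-0.011,0,0],[0.0084,-0.0003,-0.0367,-0.0009,-0.0222,0,0],[0.0084,-0.0003,-0.0367,-0.0009,-0.0222,0,0],[0.005,0,-0.053,-0.0009,-0.0222,0,0],[0.0015,0,-0.069,-0.0009,-0.0222,0,0],[-0.002,0,-0.086,-0.0009,-0.0222,0,0],[-0.0055,0.0004,-0.102,-0.0009,-0.0222,0,0],[-0.012,0.0008,-0.135,-0.0009,-0.0222,0,0],[-0.019,0.001,-0.167,-0.0009,-0.0222,0,0],[-0.0262,0.0014,-0.2,-0.0009,-0.0222,0,0],[-0.042,0.0022,-0.275,-0.0009,-0.0222,0,0],[-0.042,0.0022,-0.275,-0.0009,-0.0222,0,0]]]}}

```text
time_s: 10.95
tool_pos: [0.4834, 0.1472, 0.2098]
tool_rot: [179.2, 15.6, 42.1]
force: [0.9, 0.7, -1.2]
grip_width: 0.0097
grasp_force: 45.0
```

```bash
python3 - <<'E'
from h import *
o=get_obs(); print(o['tool_pos'],o['tool_rot'],o['grip_width'],o['force'])
c=cam('side'); cv2.imwrite('pics/s2.png',cv2.resize(c['frame'][100:260,210:380],None,fx=3.5,fy=3.5,interpolation=cv2.INTER_CUBIC)[:,:,::-1])
E
```

```text
[0.48336783 0.1472245  0.20982052] [179.24260157  15.6072687   42.09275408] 0.00972564110654585 [ 0.87408362  0.7479411  -1.17849854]
```

View pics/s2.png

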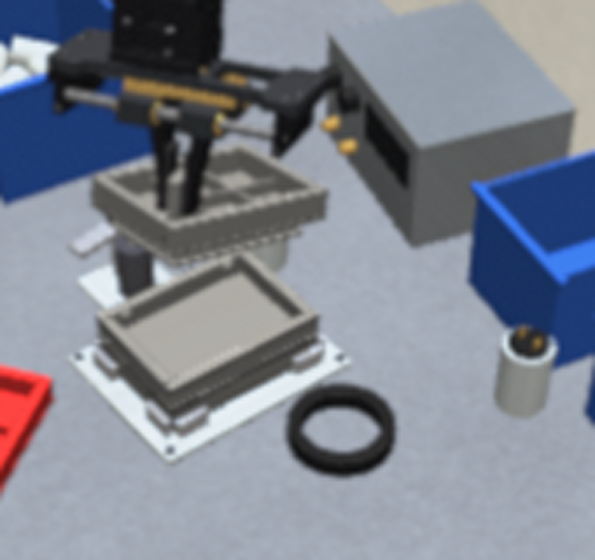

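```bash
python3 - <<'E'
from h import *
for p,r in (((.4834,.1472,.28),R.from_euler('xyz',get_obs()['tool_rot'],degrees=True)),((.485,-.1,.28),(180,0,42.2)),((.4865,-.2423,.19),(180,0,42.2))): print(plan(p,r))
E
```

```text
(array([-0.064,  0.004, -0.231]), array([0., 0., 0.]))
(array([-0.592,  0.617, -0.075]), array([0.004, 0.087, 0.   ]))
(array([-0.813,  0.967,  0.303]), array([0.004, 0.087, 0.   ]))
```

>>> {"name": "servo_tool", "arguments": {"series": [[[-0.02,0,-0.08,0,0,0,0],[-0.044,0.002,-0.16,0,0,0,0],[-0.064,0.004,-0.231,0,0,0,0],[-0.1,0.045,-0.22,0,0.005,0,0],[-0.15,0.11,-0.205,0.001,0.015,0,0],[-0.215,0.18,-0.186,0.001,0.026,0,0],[-0.285,0.26,-0.166,0.002,0.037,0,0],[-0.355,0.34,-0.145,0.002,0.048,0,0],[-0.425,0.42,-0.125,0.003,0.059,0,0],[-0.495,0.5,-0.104,0.003,0.07,0,0],[-0.55,0.565,-0.088,0.004,0.08,0,0],[-0.592,0.617,-0.075,0.004,0.087,0,0]]]}}

```text
time_s: 12.0
tool_pos: [0.4824, -0.1039, 0.2778]
tool_rot: [-179.9, 0.2, 42.0]
force: [0.7, 0.4, -2.2]
grip_width: 0.0095
grasp_force: 45.0
```

```bash
python3 - <<'E'
from h import *
o=get_obs(); print(o['tool_pos'],o['tool_rot'],o['grip_width'],o['force'])
print(plan((.4865,-.2423,.28),(180,0,42.2)),plan((.4865,-.2423,.176),(180,0,42.2)))
E
```

```text
[ 0.48243956 -0.10391286  0.27779494] [-179.90820954    0.23064663   41.99004176] 0.009509043305417441 [ 0.67460182  0.36475168 -2.1617566 ]
(array([-0.299,  0.352, -0.007]), array([-0.001,  0.001, -0.001])) (array([-0.297,  0.352,  0.34 ]), array([-0.001,  0.001, -0.001]))
```

>>> {"name": "servo_tool", "arguments": {"series": [[[-0.06,0.07,0,0,0,0,0],[-0.13,0.15,0,0,0,0,0],[-0.19,0.23,0.05,0,0,0,0],[-0.25,0.3,0.11,0,0,0,0],[-0.297,0.352,0.18,0,0,0,0],[-0.297,0.352,0.25,0,0,0,0],[-0.297,0.352,0.3,0,0,0,0],[-0.297,0.352,0.33,0,0,0,0],[-0.297,0.352,0.34,0,0,0,0],[-0.297,0.352,0.34,0,0,0,0],[-0.297,0.352,0.34,0,0,0,0],[-0.297,0.352,0.34,0,0,0,0]]]}}

```text
time_s: 13.0
tool_pos: [0.4889, -0.2387, 0.1775]
tool_rot: [180.0, 0.2, 42.2]
force: [-0.4, -0.7, -2.2]
grip_width: 0.0099
grasp_force: 45.0
```

```bash
python3 - <<'E'
from h import *
o=get_obs(); print(o['tool_pos'],o['tool_rot'],o['grip_width'],o['force'])
fr=[]
for n in('top','side'):
    c=cam(n); P=cloud(c); x,y,z=P[...,0],P[...,1],P[...,2]; f=c['frame'].astype(int)
    sat=f.max(2)-f.min(2)
    b=(abs(x-.535)<.11)&(abs(y+.197)<.11)
    m=b&(z>.15)&(z<.19)&(f.sum(2)>270)&(sat<30)
    q=P[m]; r=cv2.minAreaRect(q[:,:2].astype(np.float32).copy()); print(n,len(q),r)
    # floor plane: fit to interior
    fl=b&(z>.138)&(z<.16)&(f.sum(2)>270); q=P[fl]; A=np.c_[q[:,:2]-[.535,-.197],np.ones(len(q))]; s=np.linalg.lstsq(A,q[:,2],rcond=None)[0]
    s=np.linalg.lstsq(A[k],q[k,2],rcond=None)[0] if (k:=abs(A@s-q[:,2])<.003).sum()>20 else s
    print('floor slope deg',np.degrees(s[:2]).round(2),'z',s[2].round(4),k.sum(),len(q))
    k=(y>.09)&(y<.245)&(x>.4)&(x<.64)&(z>.054)&(z<.064); print('stack rim',cv2.minAreaRect(P[k][:,:2].astype(np.float32).copy()))
    fr.append(c['frame'])
cv2.imwrite('pics/fin.png',np.hstack([cv2.resize(fr[0][90:250,150:450],(400,213)),cv2.resize(fr[1][130:370,200:430],(400,417))[:213]])[:,:,::-1]) if 0 else cv2.imwrite('pics/fin.png',cv2.resize(fr[1][120:370,170:470],None,fx=2.3,fy=2.3)[:,:,::-1])
E
```

```text
[ 0.48885581 -0.23872102  0.1775327 ] [179.98690897   0.24655116  42.24296647] 0.009926547649760198 [-0.39542282 -0.71424134 -2.20793483]
top 1760 ((0.5360700488090515, -0.19367991387844086), (0.15059806406497955, 0.11232844740152359), 9.741981506347656)
floor slope deg [-0.26 -0.04] z 0.1513 1291 1437
stack rim ((0.5176345705986023, 0.1813887357711792), (0.1525593250989914, 0.10948078334331512), 8.432519912719727)
side 703 ((0.5379537343978882, -0.19707506895065308), (0.15177640318870544, 0.11244744807481766), 8.648117065429688)
floor slope deg [-0.22 -0.91] z 0.1508 276 393
stack rim ((0.5204572081565857, 0.17942193150520325), (0.15342216193675995, 0.11509556323289871), 8.185115814208984)
```

View pics/fin.png

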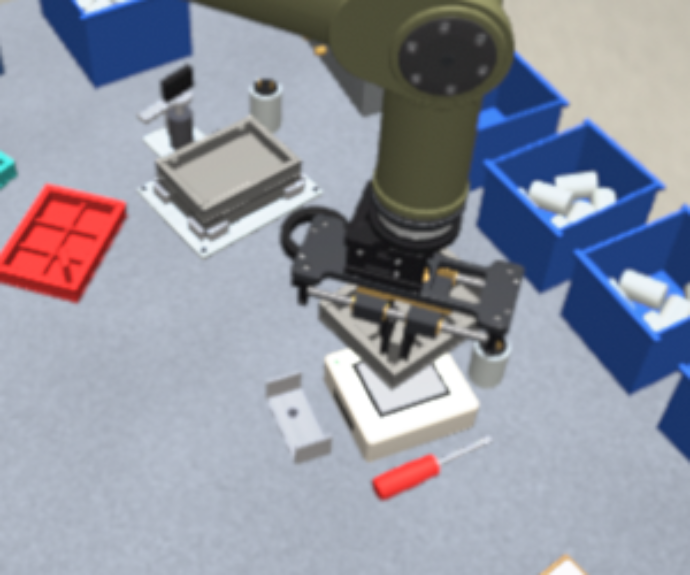

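>>> {"name": "servo_tool", "arguments": {"series": [[[-0.008,0.001,0.02,0,0,0,0],[-0.008,0.001,0.02,0,0,0,0],[-0.008,0.001,0.02,0,0,0,0],[-0.008,0.001,0.02,0,0,0,0],[-0.008,0.001,0.02,0,0,0,0],[-0.008,0.001,0.02,0,0,0,0],[-0.008,0.001,0.02,0,0,0,0],[-0.008,0.001,0.02,0,0,0,0]]]}}

```text
time_s: 13.77
tool_pos: [0.4865, -0.2405, 0.1705]
tool_rot: [-179.9, 0.3, 42.2]
force: [-0.2, -0.6, -2.2]
grip_width: 0.0096
grasp_force: 45.0
```

```bash
python3 -c "
from h import *
o=get_obs(); print(o['tool_pos'],o['joint_velocities'].round(2),o['grip_width']); print(env.sign_off())"
```

```text
[ 0.48649912 -0.2405346   0.17051249] [-0.    0.05  0.1   0.09  0.01  0.05 -0.02] 0.009610356315625115
the job is handed in; nothing more can be done
None
```

I turned the clamp over to its stop, peeled the top tray off by its lug with the stack left in place, and signed off holding it level, about 9 cm above the reader's window and within about 2 mm of centre, at 13.8 s.

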